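# Sort the bench lot into the comparator chute, scrap tray and spacer bin

## Task

Sort the five parts lying along the front of the bench. The three unmarked oval-flange bushes go flange down and lengthways into the wide upper end of the gravity chute: the black setting master first, so that it slides down to the stop under the dial gauge, then the two plain steel bushes queued up behind it. Set the bush with the red-painted hub down on its flange in the red scrap tray next to the blue bin, and put the loose brass spacer into that bin with the other spacers.

Things in the scene. Friction and masses are not known exactly. Their poses are not given: they have to be found in the camera images.
- master: Black setting master, an oval-flange bush: oblong flange 64 mm (own x) x 36 (y, round ends) x 8 thick, on it a round hub, 30 mm diameter, top 34 mm above the underside, 18 mm bore; 0.12-0.24 kg; the same when turned half round. Stands on its flange; grasp the hub from above, from any side. Origin: centre of the underside, z up. At the stop its origin is at chute x=99, z=38 mm.
- bush_1: Plain bright steel oval-flange bush, no red paint: oblong flange 64 mm (own x) x 36 (y, round ends) x 8 thick, on it a round hub, 30 mm diameter, top 34 mm above the underside, 18 mm bore; 0.12-0.24 kg; the same when turned half round. Stands on its flange; grasp the hub from above, from any side. Origin: centre of the underside, z up. In the chute at x=41 or -17 mm, z=65 or 92.
- bush_2: Second plain steel bush like bush_1 (either may go first): oblong flange 64 mm (own x) x 36 (y, round ends) x 8 thick, on it a round hub, 30 mm diameter, top 34 mm above the underside, 18 mm bore; 0.12-0.24 kg; the same when turned half round. Stands on its flange; grasp the hub from above, from any side. Origin: centre of the underside, z up. In the chute at x=-17 or 41 mm.
- scrap_bush: Rejected steel bush, the top of its hub painted red: oblong flange 64 mm (own x) x 36 (y, round ends) x 8 thick, on it a round hub, 30 mm diameter, top 34 mm above the underside, 18 mm bore; 0.12-0.24 kg; the same when turned half round. Stands on its flange; grasp the hub from above, from any side. Origin: centre of the underside, z up.
- spacer: The loose brass-coloured round spacer lying flat, 30 mm in diameter, 10 mm high, with a central hole, about 0.04 kg. Origin: centre of its underside, z up. (Two more like it already lie fixed in the blue bin.)
- chute: Fixed channel, white floor, steel walls, sloping 25° down its own +x to a stop below a dial gauge (top 155 mm up). Origin: bench level, mid grey base; x level. Floor height 24+0.466*(128-x) mm; stop at x=128, upper end -130. Inside 42 mm wide, walls 14 high; uphill of x=-40 flared, 80 at the end. Let bushes go at x=-85, y=0, lengthways: they slide down in about 1 s; crossways they jam.
- red_tray: Fixed shallow red open tray for scrap, the one near the blue bin, 88 mm (own x) by 130 mm (own y) outside, walls 2 mm thick and 28 mm high, floor 3 mm above the bench, empty. Origin: centre of its underside, z up. (Another red tray far back under the shelf is not meant.)
- blue_bin: Fixed blue open square bin for spacers, 90 x 90 mm outside, 30 mm high, walls and floor 3 mm thick. Two brass spacers lie fixed on its floor in the half towards its own +x, centred at x = 23, y = +20 and -21 mm; the half towards -x is free. Origin: centre of its underside, z up.

How it is judged (in metres and radians):
At the end, for the whole second after the job is handed in: On their flanges in the channel, chute frame: master at x=99 mm (±10), the steel bushes behind at 41 (±12) and -17 (±14), y ±10, z ±9, leaning 18-32°. Red bush upright on the red tray's floor (±30, ±50 mm of its middle), spacer inside the blue bin. All at rest (<20 mm/s) (x of master in the frame of chute between 0.089 and 0.109 m and y of master in the frame of chute between -0.01 and 0.01 m and z of master in the frame of chute between 0.0285 and 0.0465 m and angle between master's own z axis and vertical between 0.32 and 0.55 rad and angle between the x axis of master and the x axis of chute, either way round below 0.6 rad and ((x of bush_1 in the frame of chute between 0.029 and 0.053 m and y of bush_1 in the frame of chute between -0.01 and 0.01 m and z of bush_1 in the frame of chute between 0.0556 and 0.0736 m and angle between bush_1's own z axis and vertical between 0.32 and 0.55 rad and angle between the x axis of each of bush_1, bush_2 and the x axis of chute, either way round below 0.6 rad and x of bush_2 in the frame of chute between -0.031 and -0.003 m and y of bush_2 in the frame of chute between -0.01 and 0.01 m and z of bush_2 in the frame of chute between 0.0826 and 0.1006 m and angle between bush_2's own z axis and vertical between 0.32 and 0.55 rad) or (x of bush_2 in the frame of chute between 0.029 and 0.053 m and y of bush_2 in the frame of chute between -0.01 and 0.01 m and z of bush_2 in the frame of chute between 0.0556 and 0.0736 m and angle between bush_2's own z axis and vertical between 0.32 and 0.55 rad and angle between the x axis of each of bush_2, bush_1 and the x axis of chute, either way round below 0.6 rad and x of bush_1 in the frame of chute between -0.031 and -0.003 m and y of bush_1 in the frame of chute between -0.01 and 0.01 m and z of bush_1 in the frame of chute between 0.0826 and 0.1006 m and angle between bush_1's own z axis and vertical between 0.32 and 0.55 rad)) and x of scrap_bush in the frame of red_tray between -0.03 and 0.03 m and y of scrap_bush in the frame of red_tray between -0.05 and 0.05 m and z of scrap_bush in the frame of red_tray between -0.003 and 0.01 m and angle between scrap_bush's own z axis and vertical below 0.12 rad and x of spacer in the frame of blue_bin between -0.042 and 0.042 m and y of spacer in the frame of blue_bin between -0.042 and 0.042 m and z of spacer in the frame of blue_bin between -0.003 and 0.028 m and linear speed of each of master, bush_1, bush_2, scrap_bush, spacer below 0.02 m/s); the robot touches nothing.
It also fails if it takes over 115 s, if anything falls off the work surface, if the arm or the gripper's body presses on something with over 40 N, if the wrist force passes 120 N, or if a joint passes its speed limit or range.

## Robot

A 7-joint arm with a two-finger parallel gripper is mounted at the origin on a cart in front of the work surface, level with it; the furniture and walls round the work are solid. World frame = base frame: x ahead of the robot, y to its left, z up, the work surface at z = 0. Lengths are in mm, angles in rad, forces in N, time in s.
With the tool pointing down it reaches from about 400 to 875 mm from the base axis. Payload 4.4 kg.
Tool frame: the origin (TCP) lies on the centre line of the jaws, within the pads' length; the fingertips stand 25 mm ahead of it and the grasp point (between the pads) lies 6 mm ahead of it (ctrl.finger_overhang is the distance from the TCP to the fingertips, in mm); z points along the fingers, y is the line along which they close (so a half turn about z gives the same grasp; the last joint's range is limited). The gripper opens to 85 mm and grips with 20 to 120 N. Pads are 22 mm wide; open, the fingers measure 114 mm over their backs; the gripper's body (76 mm by 85 mm) begins 54 mm behind the grasp point. The pads swing forward as they close: fully open they stand 13 mm farther back than shut.
Start: joints at [-1.232, 0.628, 0.038, 1.517, -0.027, 0.996, -0.02], TCP at [255.972, 597.491, 256.313] pointing down, gripper open.
Joint ranges: [-3.06, 3.06], [-0.37, 2.12], [-1.25, 1.32], [0.18, 2.47], [-1.1, 4.24], [0.23, 1.98], [-2.94, 2.94]. Speed limits (rad/s): [2.57, 2.57, 3.14, 3.14, 3.14, 3.14, 3.14].

## Interface

Orientations are given as [roll, pitch, yaw] about the fixed x, y, z axes, in that order (R = Rz(yaw) Ry(pitch) Rx(roll)).
In Python, from cell import ctrl gives the robot as it stands. The module is installed in compiled form; this text tells all that it offers.
- The arm moves only by the tool play_rows, never from a script. Its argument "targets" is a list of rows, each a list of 5 numbers: the closure, from 0 (fully open) to 1 (shut), then the shift along the tool's x, y, z in cm, then the turn about the tool's z in degrees. In form: [[gripper, dx, dy, dz, spin], ...]. A call has 1 to 10 rows; each row is the pose to reach, as a shift and turn from the pose commanded when the call began, along the tool's axes at that moment; what a row does not reach only later rows make up. A row lasts 1/10 s, in which the tool goes at most 50 mm and 8.59 degrees, less where a joint would pass 70% of its speed; a pose out of reach is approached as far as the arm can. A call with a gripper value outside its range is refused whole. The fingers move at their own pace and stop on an object; the grip force is fixed at half the most. Time passes only in rows, so rows that repeat a pose let the fingers close. It gives the time, the measured TCP pose, the force, the opening and the grip force at its end, in the units of the state.
- ctrl.read_state(): the state, without advancing time (a new reading comes with each control period).
- ctrl.get_image(name): name is "scene" or "top"; returns (picture, depth): 400x640x3 uint8, red, green, blue; 400x640 float32, mm along the optical axis (not along the pixel's ray), 0 where there is no reading.
- ctrl.calibration(name): a dict with "vfov" (degrees; the focal length in pixels is half the picture's height over the tangent of half this angle, whatever the lens; pixels are square), "cx", "cy" (the principal point, pixels), "extrinsics" (4x4, takes a point from camera to world coordinates). Camera axes: x right, y down, z forward; pixel columns grow to the right and rows downward; lengths in mm; the calibration is good to about 2 mm. A picture is of the moment at which its call begins. calibration takes no time and is no camera call.
- ctrl.finish_job(): hands the job in; it is judged then, once.
Trained networks look in the newest picture that a camera, given by its name, has taken for a name from the list of things; names that differ only in an ending like _2 or _b are one class to them, and where a whole thing is asked for, a point or a joint stands for the part that bears it (a point fixed in the world has none). Each returns a list of dicts, best first, with "confidence" (0 to 1); they miss things now and then, are a little off and sometimes report something else, mostly with a low value. They report only what shows in the picture. A call takes as long as a camera call.
- ctrl.search_frame(camera, name): "bbox" ([left, top, right, bottom] in pixels, round what is visible of it).
- ctrl.trace(camera, name): "pixels" (400x640 bool, what is visible of it) and "bbox" ([left, top, right, bottom] in pixels, round what is visible of it).
The state is a dict: "clock": time; "qpos": joint angles; "qd": joint speeds; "tau": joint torques, N m; "eef_pos": TCP position; "tool_rot": TCP orientation; "force": force on the tool from outside, world axes, zero at the start; "torque": the same for the moment, N m; "width": finger opening in mm; "gripper_force": force on a finger pad.
Only numpy, scipy, OpenCV 4.12 (cv2) and the standard library are available. Lean on these libraries where they do the work, as an engineer would, in place of code of your own. Each camera call takes 0.05 s, during which the arm holds its last target. There are 200 camera calls.

## Working session

There is one attempt and no reset: what is moved stays moved. The work goes in short steps, Python scripts to look and compute and a tool call to move; the robot and the scene stay as the last step left them, time stands still between calls to the robot, and variables do not carry over. Pictures are saved under pics/ and viewed, at most 14 in all, crops included, and the job is handed in when it is done.

Besides the shell and the picture viewer there is one more tool, called after "Emit:" by a JSON object that holds its "fn" and its "kwargs". play_rows: Moves the arm, as the interface text tells. Its arguments: {"type":"object","properties":{"targets":{"type":"array"}},"required":["targets"]}

```bash
mkdir -p pics; cat > h.py <<'E'
import numpy as np, cv2
from cell import ctrl
def cal(n):
    c=ctrl.calibration(n); f=200/np.tan(np.radians(c["vfov"])/2); return f,c["cx"],c["cy"],np.array(c["extrinsics"])
def cloud(n,d):
    f,cx,cy,T=cal(n); v,u=np.mgrid[:400,:640]
    P=np.stack([(u-cx)/f*d,(v-cy)/f*d,d],-1)@T[:3,:3].T+T[:3,3]; P[d==0]=np.nan; return P
E
python3 - <<'E'
from h import *
s=ctrl.read_state(); print({k:np.round(v,3) for k,v in s.items()})
for n in("top","scene"):
    im,d=ctrl.get_image(n); cv2.imwrite(f"pics/{n}0.png",im[:,:,::-1]); P=cloud(n,d); np.save(n,P); print(n,cal(n))
    for o in("master","bush_1","scrap_bush","spacer","chute","red_tray","blue_bin"):
        for r in ctrl.trace(n,o)[:4]:
            Q=P[r["pixels"]]; Q=Q[~np.isnan(Q[:,0])]
            print(o,round(r["confidence"],2),np.round(r["bbox"]),np.round(np.median(Q,0)),np.round(np.percentile(Q,[2,98],axis=0)).tolist())
E
```

```text
{'clock': np.float64(0.0), 'qpos': array([-1.232,  0.629,  0.038,  1.518, -0.027,  0.996, -0.02 ]), 'qd': array([ 0.003,  0.001,  0.002,  0.001, -0.002,  0.002,  0.   ]), 'tau': array([ 1.0000e-03, -5.6341e+01,  1.2260e+00, -1.9344e+01,  1.1000e-02,
        1.1000e-02, -0.0000e+00]), 'eef_pos': array([255.76 , 596.945, 255.397]), 'tool_rot': array([-3.14 ,  0.   ,  2.737]), 'force': array([ 1.19 , -0.228, -0.855]), 'torque': array([0.002, 0.063, 0.006]), 'gripper_force': np.float64(0.0), 'width': np.float64(85.621)}
top (np.float64(409.12489785175137), 315.7230109860052, 195.75835202443906, array([[ 3.49454170e-02, -9.76827444e-01,  2.11156252e-01,
         2.87746907e+02],
       [-9.99386553e-01, -3.36680597e-02,  9.64259958e-03,
        -4.93259465e+01],
       [-2.30993460e-03, -2.11363683e-01, -9.77404756e-01,
         1.24039447e+03],
       [ 0.00000000e+00,  0.00000000e+00,  0.00000000e+00,
         1.00000000e+00]]))
master 0.73 [220. 217. 240. 227.] [466. 216.  11.] [[451.0, 190.0, 4.0], [482.0, 246.0, 37.0]]
bush_1 0.65 [278. 209. 294. 228.] [473.  43.   9.] [[448.0, 24.0,
[... 1112 characters left out ...]
      1.00000000e+00]]))
master 0.5 [243. 160. 260. 184.] [464. 206.  12.] [[449.0, 187.0, -2.0], [495.0, 240.0, 33.0]]
bush_1 0.84 [274. 186. 298. 208.] [473.  32.   9.] [[448.0, 20.0, -1.0], [503.0, 60.0, 33.0]]
bush_1 0.6 [216. 153. 239. 173.] [426. 287.   8.] [[401.0, 272.0, 0.0], [453.0, 316.0, 33.0]]
scrap_bush 0.58 [251. 179. 270. 200.] [437. 104.  10.] [[418.0, 86.0, -2.0], [465.0, 177.0, 34.0]]
spacer 0.68 [284. 219. 297. 234.] [436. -41.   8.] [[423.0, -55.0, -1.0], [449.0, -29.0, 10.0]]
chute 0.58 [291. 102. 365. 201.] [624.  40.  33.] [[572.0, -19.0, 3.0], [706.0, 261.0, 145.0]]
blue_bin 0.78 [312. 239. 376. 297.] [ 448. -212.   11.] [[396.0, -264.0, -0.0], [493.0, -166.0, 29.0]]
```

View pics/top0.png

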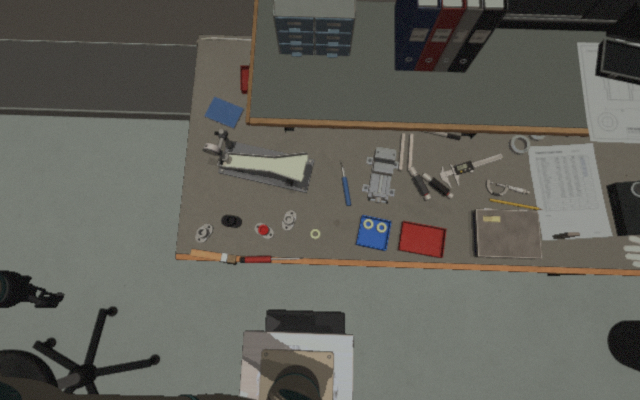

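View pics/scene0.png

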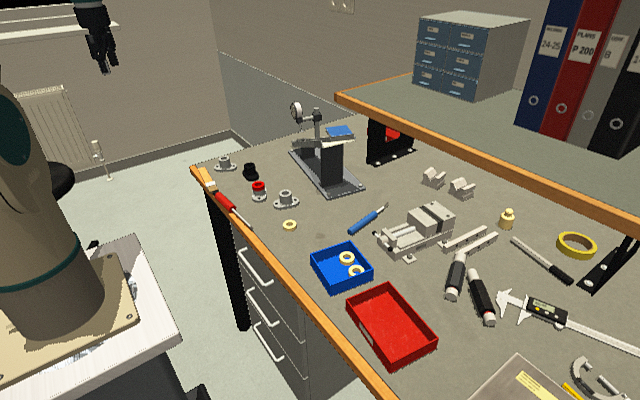

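The top view shows, from left to right, steel bush (204,233), black master (231,221), red-hub bush (264,231), steel bush (289,220) and spacer (315,234). Further right are the blue bin (373,232) and red tray (422,239). The chute's wide end is at about (305,170) and its gauge/stop end at about (222,155). The scene view agrees. Next I'll measure precise poses.

```bash
cat >> h.py <<'E'
def yawv(): return ctrl.read_state()["tool_rot"][2]
def plan(x,y,z,yaw=None,half=True):
    """shift in tool axes (cm) and spin (deg, about tool z) to reach world pose"""
    from scipy.spatial.transform import Rotation as Ro
    s=ctrl.read_state(); R=Ro.from_euler("xyz",s["tool_rot"]).as_matrix()
    d=R.T@(np.array([x,y,z])-s["eef_pos"])/10
    sp=0
    if yaw is not None:
        w=np.degrees(yaw)-np.degrees(np.arctan2(R[1,0],R[0,0])); w=(w+90)%180-90; sp=-w
    print("t",round(float(s["clock"]),2),"pos",np.round(s["eef_pos"],1),"w",round(float(s["width"]),1),"F",np.round(s["force"],1),"-> d",np.round(d,2),"spin",round(sp,1),"q7",np.round(s["qpos"],2))
E
python3 - <<'E'
from h import *
print(ctrl.finger_overhang)
A={n:np.load(n+".npy") for n in("top","scene")}
allp=np.concatenate([a.reshape(-1,3) for a in A.values()]); src=np.r_[np.zeros(256000),np.ones(256000)]
k=~np.isnan(allp[:,0]); allp=allp[k]; src=src[k]
for nm,c in dict(bA=(427,297),master=(466,214),scrap=(441,112),bB=(473,40),spacer=(436,-41)).items():
    for s in(0,1):
        m=(np.hypot(allp[:,0]-c[0],allp[:,1]-c[1])<45)&(src==s); Q=allp[m]
        top=Q[Q[:,2]>(29 if nm!="spacer" else 5)]; fl=Q[(Q[:,2]>4)&(Q[:,2]<13)]
        fr=fl if nm!="spacer" else top
        (a,b),r=cv2.minEnclosingCircle(top[:,:2].astype(np.float32)); rect=cv2.minAreaRect(Q[Q[:,2]>4][:,:2].astype(np.float32))
        e,v=np.linalg.eigh(np.cov(fl[:,:2].T)); 
        print(nm,s,"hub",np.round((a,b,r),1),np.round(top.mean(0),1),len(top),"zbench",np.round(np.median(Q[:,2]),1),"fl mean",np.round(fl.mean(0),1),"ang",np.round(np.degrees(np.arctan2(v[1,1],v[0,1])),1),"rect",np.round(rect[0]),np.round(rect[1]),round(rect[2],1))
# chute floor: bright points
for s,n in enumerate(A):
    P=A[n]; Q=P.reshape(-1,3); im=cv2.imread(f"pics/{n}0.png").reshape(-1,3).astype(int)
    m=(Q[:,0]>560)&(Q[:,0]<730)&(Q[:,1]>-30)&(Q[:,1]<290)&(Q[:,2]>22)&(Q[:,2]<175)&(im.min(1)>140 if s==0 else im.min(1)>100)
    R=Q[m]; G=np.c_[R[:,:2],np.ones(len(R))]; 
    for _ in range(6):
        p=np.linalg.lstsq(G,R[:,2],rcond=None)[0]; r=np.abs(G@p-R[:,2]); kk=r<4; G,R=G[kk],R[kk]
    print(n,len(R),"plane",p,"slope",np.hypot(*p[:2]),"dir",np.degrees(np.arctan2(-p[1],-p[0])),"mean",R.mean(0)," rect",cv2.minAreaRect(R[:,:2].astype(np.float32)))
T=A["top"]
for (r,c) in[(128,280),(120,280),(122,230),(118,300),(100,300),(115,260)]: print(r,c,np.round(T[r,c]))
# grey base rect, bin, tray
m=(T[...,0]>540)&(T[...,0]<740)&(T[...,1]>-60)&(T[...,1]<300)&(T[...,2]>4); 
print("chute all",cv2.minAreaRect(T[m][:,:2].astype(np.float32)))
for nm,(x0,x1,y0,y1) in dict(bin=(385,505,-275,-150),tray=(370,500,-440,-280)).items():
  for n in A:
    T=A[n]; m=(T[...,0]>x0)&(T[...,0]<x1)&(T[...,1]>y0)&(T[...,1]<y1)&(T[...,2]>20)&(T[...,2]<36); print(nm,n,cv2.minAreaRect(T[m][:,:2].astype(np.float32)))
im=cv2.imread("pics/top0.png")[110:250,180:340]; cv2.imwrite("pics/c1.png",cv2.resize(im,None,fx=4,fy=4,interpolation=cv2.INTER_CUBIC))
E
```

```text
25.0
bA 0 hub [429.6 297.8  15.7] [428.2 297.4  33.8] 59 zbench 2.1 fl mean [425.3 294.8   7.9] ang 150.8 rect [420. 295.] [74. 76.] 7.0
bA 1 hub [428.6 296.9  16.5] [427.4 295.9  31.9] 41 zbench -275.8 fl mean [426.  290.7   7. ] ang 149.2 rect [427. 296.] [38. 62.] 59.4
master 0 hub [468.  218.4  15.1] [467.7 218.3  34.1] 54 zbench 1.9 fl mean [464.3 215.3   8. ] ang 82.8 rect [461. 212.] [80. 73.] 71.3
master 1 hub [465.3 217.1  15.8] [466.8 215.9  31.7] 46 zbench -0.1 fl mean [462.6 204.8   7.1] ang 110.9 rect [466. 214.] [61. 34.] 87.3
scrap 0 hub [442.  116.6  15.1] [441.6 116.7  34.8] 60 zbench 2.0 fl mean [438.9 114.5   7.7] ang 59.9 rect [440. 116.] [85. 79.] 3.3
scrap 1 hub [441.7 115.6  16.8] [440.6 114.   32.1] 63 zbench -225.2 fl mean [435.3 101.9   7.2] ang -160.4 rect [439. 110.] [54. 36.] 63.3
bB 0 hub [476.4  42.9  15. ] [476.   43.1  34.8] 53 zbench 1.9 fl mean [473.3  41.1   7.9] ang 154.8 rect [469.  38.] [76. 85.] 3.5
bB 1 hub [475.1  40.7  16.1] [475.4  40.2  32.1] 67 zbench 0.6 fl mean [472.7  36.1   7.1] ang 161.9 rect [475.  40.] [39. 62.] 73.2
spacer 0 hub [
[... 786 characters left out ...]
28 280 [774.  85.   1.]
120 280 [721.  66. 195.]
122 230 [785. 245.  12.]
118 300 [728.  11. 197.]
100 300 [779.  13. 201.]
115 260 [733. 121. 197.]
chute all ((639.9918212890625, 119.93848419189453), (359.77764892578125, 199.9476776123047), 89.99639892578125)
bin top ((445.956787109375, -212.87010192871094), (90.3370132446289, 90.92626953125), 79.77518463134766)
bin scene ((445.1508483886719, -214.03863525390625), (92.22232055664062, 90.41472625732422), 80.03170776367188)
tray top ((431.2026672363281, -357.9612121582031), (131.2712860107422, 88.48572540283203), 81.48856353759766)
tray scene ((431.1168518066406, -358.99835205078125), (131.21295166015625, 88.9842300415039), 81.39236450195312)
```

View pics/c1.png

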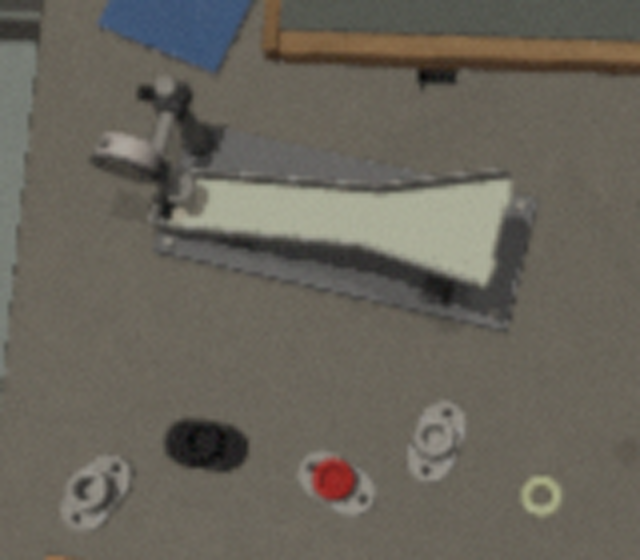

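```bash
cat > fit.py <<'E'
from h import *
from scipy.optimize import minimize
f,cx,cy,T=cal("top"); Ri=T[:3,:3].T; t=T[:3,3]
def proj(P):
    q=(np.asarray(P)-t)@Ri.T; return np.c_[q[:,0]/q[:,2]*f+cx,q[:,1]/q[:,2]*f+cy]
if __name__=="__main__":
    im=cv2.imread("pics/top0.png").astype(int); b,g,r=im[...,0],im[...,1],im[...,2]
    m=np.zeros((400,640),np.uint8); m[135:200,210:320]=(im.min(2)>140)[135:200,210:320]
    K=4
    sub=np.zeros((400*K,640*K),np.uint8)
    big=cv2.resize(im.astype(np.uint8),None,fx=K,fy=K,interpolation=cv2.INTER_LINEAR).min(2)>135
    box=np.zeros_like(sub); box[135*K:200*K,228*K:320*K]=1
    fl=lambda x:24+0.466*(128-x)
    def poly(p,near):
        X,Y,a=p; c,s=np.cos(a),np.sin(a)
        L=[]
        for x,w in((-130,40),(-40,21),(110,21)): L.append((x,-w,fl(x)))     # y- side = far? (+x world)
        for x,w in((110,21),(-40,21),(-130,40)): L.append((x,w,fl(x)+near))
        L=np.array(L); return np.c_[X+c*L[:,0]-s*L[:,1],Y+s*L[:,0]+c*L[:,1],L[:,2]]
    def cost(p,near=14):
        z=np.zeros_like(sub); q=(proj(poly(p,near))+.5)*K-.5; cv2.fillPoly(z,[np.round(q*16).astype(np.int32)],1,shift=4)
        return np.sum((z!=big)&(box>0))
    for near in(14,0):
        best=min((minimize(cost,(x,y,np.radians(a)),args=(near,),method="Nelder-Mead",options=dict(initial_simplex=[(x,y,np.radians(a)),(x+8,y,np.radians(a)),(x,y+8,np.radians(a)),(x,y,np.radians(a+4))])) for x,y,a in((635,125,77),(630,115,75),(640,130,79))),key=lambda r:r.fun)
        print(near,best.fun,best.x[:2],np.degrees(best.x[2]),big[box>0].sum())
    # rectified view of plane z=8, 1.2 px/mm
    out=np.array([[x,y,8.] for x,y in((380,340),(380,10),(520,10),(520,340))]); s=2.2
    dst=np.array([[(340-y)*s,(520-x)*s] for x,y,_ in out],np.float32)
    H=cv2.getPerspectiveTransform(proj(out).astype(np.float32),dst)
    cv2.imwrite("pics/rect.png",cv2.warpPerspective(im.astype(np.uint8),H,(726,308),flags=cv2.INTER_CUBIC))
    # chute floor heights along axis, from depth
    P=np.load("top.npy")[m>0]; X,Y,a=best.x
    xc=(P[:,0]-X)*np.cos(a)+(P[:,1]-Y)*np.sin(a); k=(P[:,2]>20)
    for lo in range(-130,120,40):
        j=k&(xc>lo)&(xc<lo+40); print(lo,j.sum(),np.round(np.median(P[j,2]-fl(xc[j])),1))
E
python3 fit.py
```

```text
14 1492.0 [628.06505261 123.28797139] 78.74418365926239 16943
0 2903.0 [629.80251925 123.85504591] 77.95182258529071 16943
-130 291 1.4
-90 209 1.4
-50 147 1.3
-10 129 1.5
30 123 1.5
70 101 1.3
110 20 128.5
```

View pics/rect.png

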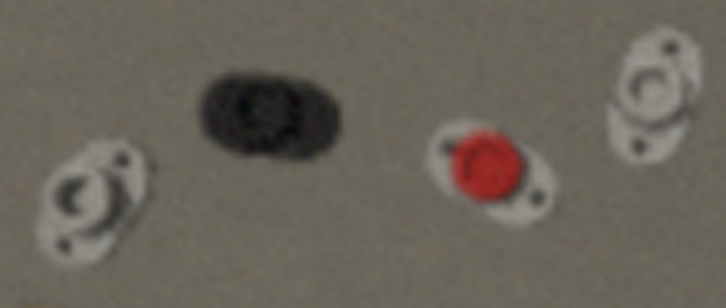

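The rectified view gives these flange axes:

| Part | Hole pixels | Axis | Centre (x, y) |
|---|---|---|---|
| Left bush | (122,159), (64,245) | about 146° | (428.5, 297.2) |
| Master | – | about 82.6° | (467, 217.5) |
| Red bush | (449,147), (536,197) | about 60° | (441.5, 116) |
| Right bush | (671,47), (639,146) | about 162° | (476, 42) |

The chute is at (628, 123.3), yaw 78.7°. The floor slope matches along its whole length.

```bash
cat >> h.py <<'E'
S=dict(bA=(428.5,297.2,146),master=(467,217.5,82.6),scrap=(441.5,116,60.1),bB=(475.8,42,162),spacer=(436.8,-40.2,None),tray=(431.2,-358.5,-8.6),bin=(445.5,-213.5,-10))
def to(n,z):
    x,y,a=S[n]; plan(x,y,z,None if a is None else np.radians(a))
def chute(cx,z):
    a=np.radians(78.7); plan(628+cx*np.cos(a),123.3+cx*np.sin(a),z,a)
E
python3 -c "
from h import *
to('master',110)"
```

```text
t 0.8 pos [256.  597.5 256.3] w 85.6 F [-0.6  0.7  0.2] -> d [-34.36 -26.61  14.63] spin 74.2 q7 [-1.23  0.63  0.04  1.52 -0.03  1.   -0.02]
```

Emit:
{"fn": "play_rows", "kwargs": {"targets": [[0.2, -34.4, -26.6, 14.6, 74.2], [0.2, -34.4, -26.6, 14.6, 74.2], [0.2, -34.4, -26.6, 14.6, 74.2], [0.2, -34.4, -26.6, 14.6, 74.2], [0.2, -34.4, -26.6, 14.6, 74.2], [0.2, -34.4, -26.6, 14.6, 74.2], [0.2, -34.4, -26.6, 14.6, 74.2], [0.2, -34.4, -26.6, 14.6, 74.2], [0.2, -34.4, -26.6, 14.6, 74.2], [0.2, -34.4, -26.6, 14.6, 74.2]]}}

```text
clock: 1.8
eef_pos: [470.0, 210.6, 109.3]
tool_rot: [3.14, 0.004, 1.431]
force: [-0.5, -0.9, 1.1]
width: 68.5
gripper_force: 0.0
```

```bash
python3 -c "
from h import *
to('master',37)"
```

```text
t 1.8 pos [470.  210.6 109.3] w 68.5 F [-0.5 -0.9  1.1] -> d [ 0.67 -0.4   7.23] spin -0.6 q7 [-0.66  0.68  0.27  2.02 -0.36  0.48 -0.26]
```

Emit:
{"fn": "play_rows", "kwargs": {"targets": [[0.2, 0, 0, 0, 0], [0.2, 0, 0, 3, 0], [0.2, 0, 0, 5, 0], [0.2, 0, 0, 6.3, 0], [0.2, 0, 0, 6.3, 0], [0.2, 0, 0, 6.3, 0]]}}

```text
clock: 2.4
eef_pos: [467.3, 218.6, 47.8]
tool_rot: [3.141, -0.001, 1.443]
force: [-0.4, -0.3, 0.3]
width: 68.2
gripper_force: 0.0
```

```bash
python3 -c "
from h import *
to('master',37)"
```

```text
t 2.4 pos [467.3 218.6  47.8] w 68.2 F [-0.4 -0.3  0.3] -> d [-0.11 -0.02  1.08] spin 0.1 q7 [-0.62  0.79  0.19  2.04 -0.41  0.35 -0.22]
```

Emit:
{"fn": "play_rows", "kwargs": {"targets": [[0.2, -0.1, 0, 1.1, 0], [0.2, -0.1, 0, 1.1, 0], [1, -0.1, 0, 1.1, 0], [1, -0.1, 0, 1.1, 0], [1, -0.1, 0, 1.1, 0], [1, -0.1, 0, 1.1, 0], [1, -0.1, 0, 1.1, 0], [1, -0.1, 0, 1.1, 0]]}}

```text
clock: 3.2
eef_pos: [467.6, 216.5, 36.9]
tool_rot: [3.141, -0.001, 1.442]
force: [-0.7, -0.3, 5.1]
width: 28.1
gripper_force: 58.9
```

```bash
python3 -c "
from h import *
chute(-85,215)"
```

```text
t 3.2 pos [467.6 216.5  36.9] w 28.1 F [-0.7 -0.3  5.1] -> d [-15.65  16.54 -17.81] spin 3.9 q7 [-0.6   0.81  0.18  2.04 -0.41  0.32 -0.22]
```

Emit:
{"fn": "play_rows", "kwargs": {"targets": [[1, 0, 0, -5, 0], [1, 0, 0, -10, 0], [1, 0, 0, -15, 0], [1, -1, 1, -17.8, 3.9], [1, -5, 5, -17.8, 3.9], [1, -9, 9, -17.8, 3.9], [1, -13, 13, -17.8, 3.9], [1, -15.6, 16.5, -17.8, 3.9], [1, -15.6, 16.5, -17.8, 3.9], [1, -15.6, 16.5, -17.8, 3.9]]}}

```text
clock: 4.2
eef_pos: [611.7, 37.2, 213.8]
tool_rot: [3.141, 0.002, 1.369]
force: [-0.7, -0.6, -2.0]
width: 28.1
gripper_force: 59.9
```

Emit:
{"fn": "play_rows", "kwargs": {"targets": [[1, 0, 0, 0, 0], [1, 0, 0, 1.5, 0], [1, 0, 0, 3, 0], [1, 0, 0, 3, 0], [1, 0, 0, 3, 0]]}}

```text
clock: 4.7
eef_pos: [610.0, 42.3, 184.3]
tool_rot: [-3.14, -0.0, 1.376]
force: [1.6, 0.4, -1.4]
width: 28.3
gripper_force: 59.9
```

```bash
python3 - <<'E'
from h import *
chute(-85,177)
for n in("top","scene"):
    im,d=ctrl.get_image(n); P=cloud(n,d); np.save(n+"1",P)
    cv2.imwrite(f"pics/{n}1.png",cv2.resize(im[:,:,::-1][(slice(110,230) if n=="top" else slice(60,220)),(slice(200,360) if n=="top" else slice(230,430))],None,fx=4 if n=="top" else 3,fy=4 if n=="top" else 3))
E
```

```text
t 4.7 pos [610.   42.3 184.3] w 28.3 F [ 1.6  0.4 -1.4] -> d [-0.2   0.18  0.73] spin 0.1 q7 [-0.33  0.68  0.36  1.71 -0.31  0.81 -0.03]
```

View pics/scene1.png

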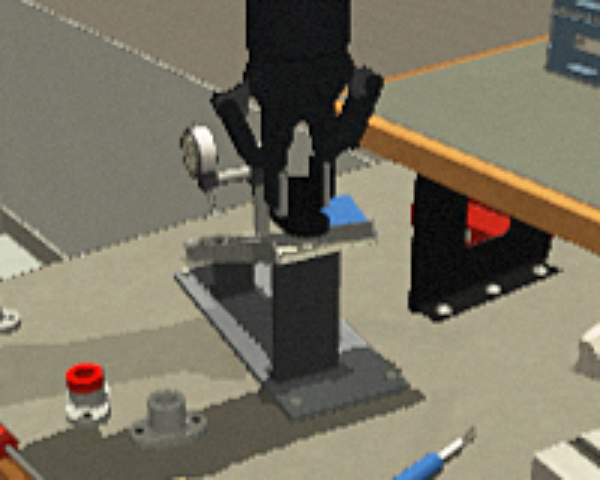

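The picture shows the master held over the wide end, flange lengthways between the walls. I'll lower it the last 7 mm and let go.

Emit:
{"fn": "play_rows", "kwargs": {"targets": [[1, -0.2, 0.15, 0.4, 0], [1, -0.2, 0.15, 0.7, 0], [1, -0.2, 0.15, 0.7, 0], [1, -0.2, 0.15, 0.7, 0]]}}

```text
clock: 5.2
eef_pos: [611.8, 38.2, 177.2]
tool_rot: [-3.141, 0.0, 1.373]
force: [-0.6, -0.2, -1.4]
width: 28.3
gripper_force: 59.9
```

Emit:
{"fn": "play_rows", "kwargs": {"targets": [[0.2, 0, 0, 0, 0], [0.2, 0, 0, 0, 0], [0.2, 0, 0, 0, 0], [0.2, 0, 0, 0, 0], [0.2, 0, 0, -4, 0], [0.2, 0, 0, -8, 0], [0.2, 0, 0, -8, 0], [0.2, 0, 0, -8, 0]]}}

```text
clock: 6.0
eef_pos: [612.3, 38.3, 258.3]
tool_rot: [3.14, -0.001, 1.374]
force: [-0.3, -0.6, 0.1]
width: 68.4
gripper_force: 0.0
```

```bash
python3 - <<'E'
from h import *
to('bB',110)
for n in("top","scene"):
    im,d=ctrl.get_image(n); P=cloud(n,d); np.save(n+"2",P)
    cv2.imwrite(f"pics/{n}2.png",cv2.resize(im[:,:,::-1][(slice(110,230) if n=="top" else slice(60,220)),(slice(200,360) if n=="top" else slice(230,430))],None,fx=3,fy=3))
    for r in ctrl.trace(n,"master")[:2]:
        Q=P[r["pixels"]]; Q=Q[~np.isnan(Q[:,0])]; print(n,r["bbox"],r["confidence"],np.round(np.median(Q,0)))
E
```

```text
t 6.0 pos [612.3  38.3 258.3] w 68.4 F [-0.3 -0.6  0.1] -> d [ -2.33 -13.49  14.8 ] spin -83.3 q7 [-0.35  0.6   0.4   1.63 -0.27  0.96 -0.06]
scene [310.0, 240.0, 376.4, 296.1] 0.35 [ 447. -213.   10.]
```

View pics/scene2.png

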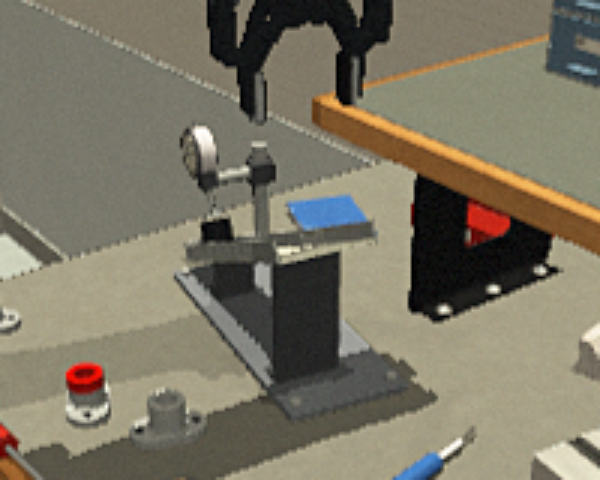

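The master slid down to the stop under the gauge (hub at (215,228) in the crop). Next is the near steel bush.

Emit:
{"fn": "play_rows", "kwargs": {"targets": [[0.2, -2.3, -13.5, 0, -83.3], [0.2, -2.3, -13.5, 0, -83.3], [0.2, -2.3, -13.5, 0, -83.3], [0.2, -2.3, -13.5, 5, -83.3], [0.2, -2.3, -13.5, 10, -83.3], [0.2, -2.3, -13.5, 14.8, -83.3], [0.2, -2.3, -13.5, 14.8, -83.3], [0.2, -2.3, -13.5, 14.8, -83.3], [0.2, -2.3, -13.5, 14.8, -83.3], [0.2, -2.3, -13.5, 14.8, -83.3]]}}

```text
clock: 7.2
eef_pos: [474.3, 42.1, 108.2]
tool_rot: [-3.141, -0.002, 2.833]
force: [0.1, -0.9, -1.0]
width: 68.5
gripper_force: 0.0
```

Emit:
{"fn": "play_rows", "kwargs": {"targets": [[0.2, 0, 0, 0, 0], [0.2, 0, 0, 3, 0], [0.2, 0, 0, 5, 0], [0.2, 0, 0, 6.3, 0], [0.2, 0, 0, 6.3, 0], [0.2, 0, 0, 6.3, 0]]}}

```text
clock: 7.8
eef_pos: [475.0, 42.2, 46.3]
tool_rot: [-3.141, -0.0, 2.827]
force: [-0.1, 0.2, -0.1]
width: 68.3
gripper_force: 0.0
```

```bash
python3 -c "
from h import *
to('bB',37)"
```

```text
t 7.8 pos [475.   42.2  46.3] w 68.3 F [-0.1  0.2 -0.1] -> d [-0.09  0.    0.93] spin -0.0 q7 [-0.13  0.76 -0.03  2.14  0.09  0.25  1.02]
```

Emit:
{"fn": "play_rows", "kwargs": {"targets": [[0.2, -0.1, 0, 0.9, 0], [0.2, -0.1, 0, 0.9, 0], [1, -0.1, 0, 0.9, 0], [1, -0.1, 0, 0.9, 0], [1, -0.1, 0, 0.9, 0], [1, -0.1, 0, 0.9, 0], [1, -0.1, 0, 0.9, 0], [1, -0.1, 0, 0.9, 0]]}}

```text
clock: 8.6
eef_pos: [476.5, 41.9, 38.3]
tool_rot: [3.141, 0.001, 2.827]
force: [-0.6, 0.2, 6.2]
width: 28.0
gripper_force: 58.6
```

```bash
python3 -c "
from h import *
chute(-85,215)"
```

```text
t 8.6 pos [476.5  41.9  38.3] w 28.0 F [-0.6  0.2  6.2] -> d [-12.91   3.99 -17.65] spin 83.3 q7 [-0.09  0.78 -0.08  2.14  0.24  0.23  0.88]
```

Emit:
{"fn": "play_rows", "kwargs": {"targets": [[1, 0, 0, -5, 0], [1, 0, 0, -10, 0], [1, 0, 0, -15, 8], [1, -1, 0.3, -17.6, 83.3], [1, -5, 1.5, -17.6, 83.3], [1, -9, 3, -17.6, 83.3], [1, -12.9, 4, -17.6, 83.3], [1, -12.9, 4, -17.6, 83.3], [1, -12.9, 4, -17.6, 83.3], [1, -12.9, 4, -17.6, 83.3]]}}

```text
clock: 9.6
eef_pos: [610.6, 40.3, 213.0]
tool_rot: [-3.141, -0.0, 1.632]
force: [-0.8, -0.6, -0.2]
width: 28.0
gripper_force: 59.7
```

```bash
python3 -c "
from h import *
chute(-85,184)"
```

```text
t 9.6 pos [610.6  40.3 213. ] w 28.0 F [-0.8 -0.6 -0.2] -> d [-0.04  0.07  2.9 ] spin 14.8 q7 [-0.21  0.63  0.15  1.68 -0.12  0.85  0.06]
```

Emit:
{"fn": "play_rows", "kwargs": {"targets": [[1, 0, 0, 0, 14.7], [1, 0, 0, 0, 14.7], [1, 0, 0, 1.5, 14.7], [1, 0, 0, 2.9, 14.7], [1, 0, 0, 2.9, 14.7], [1, 0, 0, 2.9, 14.7]]}}

```text
clock: 10.2
eef_pos: [610.6, 40.1, 183.9]
tool_rot: [-3.14, 0.0, 1.382]
force: [-0.3, 0.4, -0.7]
width: 27.8
gripper_force: 59.7
```

```bash
python3 - <<'E'
from h import *
chute(-85,178.5)
im,d=ctrl.get_image("scene"); cv2.imwrite(f"pics/s3.png",cv2.resize(im[60:220,230:430,::-1],None,fx=3,fy=3))
E
```

```text
t 10.2 pos [610.6  40.1 183.9] w 27.8 F [-0.3  0.4 -0.7] -> d [-0.    0.07  0.54] spin 0.5 q7 [-0.24  0.67  0.21  1.7  -0.18  0.79 -0.13]
```

View pics/s3.png

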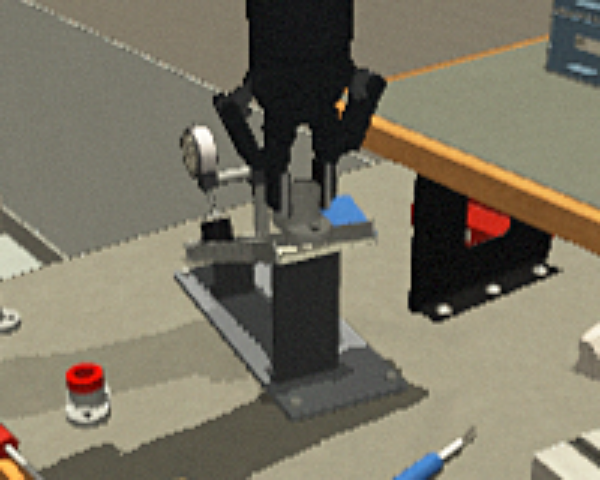

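The steel bush is over the wide end, aligned lengthways, and the master is still at the stop. Releasing.

Emit:
{"fn": "play_rows", "kwargs": {"targets": [[1, 0, 0.05, 0.3, 0.5], [1, 0, 0.05, 0.55, 0.5], [1, 0, 0.05, 0.55, 0.5], [1, 0, 0.05, 0.55, 0.5]]}}

```text
clock: 10.65
eef_pos: [611.5, 40.0, 178.8]
tool_rot: [-3.142, -0.0, 1.373]
force: [0.2, 0.6, -1.8]
width: 28.3
gripper_force: 59.7
```

Emit:
{"fn": "play_rows", "kwargs": {"targets": [[0.2, 0, 0, 0, 0], [0.2, 0, 0, 0, 0], [0.2, 0, 0, 0, 0], [0.2, 0, 0, 0, 0], [0.2, 0, 0, -4, 0], [0.2, 0, 0, -8, 0], [0.2, 0, 0, -8, 0], [0.2, 0, 0, -8, 0]]}}

```text
clock: 11.45
eef_pos: [612.0, 40.1, 259.8]
tool_rot: [3.139, -0.001, 1.373]
force: [-0.6, 0.4, -0.2]
width: 68.2
gripper_force: 0.0
```

```bash
python3 - <<'E'
from h import *
to('bA',200)
im,d=ctrl.get_image("scene"); cv2.imwrite(f"pics/s4.png",cv2.resize(im[60:220,200:400,::-1],None,fx=3,fy=3))
E
```

```text
t 11.45 pos [612.   40.1 259.8] w 68.2 F [-0.6  0.4 -0.2] -> d [ 21.6  -23.06   5.95] spin -67.4 q7 [-0.26  0.58  0.24  1.63 -0.16  0.95 -0.16]
```

View pics/s4.png

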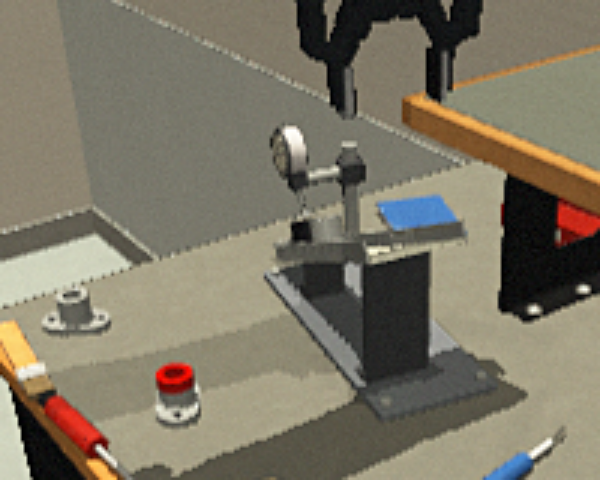

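The second bush is queued right behind the master (hub at (325,230)). Going for the far-left steel bush.

Emit:
{"fn": "play_rows", "kwargs": {"targets": [[0.2, 21.6, -23.1, 6, -67.4], [0.2, 21.6, -23.1, 6, -67.4], [0.2, 21.6, -23.1, 6, -67.4], [0.2, 21.6, -23.1, 6, -67.4], [0.2, 21.6, -23.1, 6, -67.4], [0.2, 21.6, -23.1, 6, -67.4], [0.2, 21.6, -23.1, 6, -67.4], [0.2, 21.6, -23.1, 6, -67.4], [0.2, 21.6, -23.1, 10, -67.4], [0.2, 21.6, -23.1, 13, -67.4]]}}

```text
clock: 12.5
eef_pos: [426.5, 297.0, 126.8]
tool_rot: [-3.14, -0.001, 2.55]
force: [-0.6, -0.3, -0.1]
width: 68.2
gripper_force: 0.0
```

Emit:
{"fn": "play_rows", "kwargs": {"targets": [[0.2, 0, 0, 0, 0], [0.2, 0, 0, 4, 0], [0.2, 0, 0, 7, 0], [0.2, 0, 0, 8.3, 0], [0.2, 0, 0, 8.3, 0], [0.2, 0, 0, 8.3, 0]]}}

```text
clock: 13.1
eef_pos: [428.1, 297.7, 46.8]
tool_rot: [3.14, 0.0, 2.549]
force: [-0.6, 0.7, 0.6]
width: 68.4
gripper_force: 0.0
```

```bash
python3 -c "
from h import *
to('bA',37.5)"
```

```text
t 13.1 pos [428.1 297.7  46.8] w 68.4 F [-0.6  0.7  0.6] -> d [-0.06 -0.02  0.93] spin 0.0 q7 [-0.63  0.78 -0.05  2.02  0.11  0.34  0.21]
```

Emit:
{"fn": "play_rows", "kwargs": {"targets": [[0.2, -0.05, 0, 0.95, 0], [0.2, -0.05, 0, 0.95, 0], [1, -0.05, 0, 0.95, 0], [1, -0.05, 0, 0.95, 0], [1, -0.05, 0, 0.95, 0], [1, -0.05, 0, 0.95, 0], [1, -0.05, 0, 0.95, 0], [1, -0.05, 0, 0.95, 0]]}}

```text
clock: 13.9
eef_pos: [428.4, 297.4, 37.0]
tool_rot: [3.14, 0.0, 2.549]
force: [-0.5, -0.6, 4.2]
width: 27.9
gripper_force: 58.8
```

```bash
python3 -c "
from h import *
chute(-85,220)"
```

```text
t 13.9 pos [428.4 297.4  37. ] w 27.9 F [-0.5 -0.6  4.2] -> d [-29.56 -11.11 -18.3 ] spin 67.3 q7 [-0.63  0.8  -0.05  2.02  0.12  0.32  0.2 ]
```

Emit:
{"fn": "play_rows", "kwargs": {"targets": [[1, 0, 0, -5, 0], [1, 0, 0, -10, 0], [1, 0, 0, -15, 8], [1, -1, -0.4, -18.3, 67.3], [1, -29.6, -11.1, -18.3, 67.3], [1, -29.6, -11.1, -18.3, 67.3], [1, -29.6, -11.1, -18.3, 67.3], [1, -29.6, -11.1, -18.3, 67.3], [1, -29.6, -11.1, -18.3, 67.3], [1, -29.6, -11.1, -18.3, 67.3]]}}

```text
clock: 14.9
eef_pos: [608.7, 42.3, 219.1]
tool_rot: [-3.141, -0.0, 1.369]
force: [0.2, 0.2, -2.4]
width: 28.2
gripper_force: 59.6
```

Emit:
{"fn": "play_rows", "kwargs": {"targets": [[1, 0, 0, 0, 0], [1, 0, 0, 0, 0]]}}

```text
clock: 15.1
eef_pos: [608.1, 42.4, 218.6]
tool_rot: [-3.14, 0.001, 1.372]
force: [-0.9, 0.6, -1.9]
width: 27.9
gripper_force: 59.8
```

```bash
python3 -c "
from h import *
chute(-85,184)"
```

```text
t 15.1 pos [608.1  42.4 218.6] w 27.9 F [-0.9  0.6 -1.9] -> d [-0.17  0.37  3.46] spin -0.1 q7 [-0.26  0.62  0.23  1.68 -0.18  0.86 -0.15]
```

Emit:
{"fn": "play_rows", "kwargs": {"targets": [[1, -0.2, 0.35, 0, 0], [1, -0.2, 0.35, 2, 0], [1, -0.2, 0.35, 3.5, 0], [1, -0.2, 0.35, 3.5, 0], [1, -0.2, 0.35, 3.5, 0]]}}

```text
clock: 15.6
eef_pos: [611.1, 42.6, 184.4]
tool_rot: [-3.141, -0.0, 1.376]
force: [0.6, -0.1, -2.4]
width: 27.8
gripper_force: 59.9
```

```bash
python3 - <<'E'
from h import *
chute(-85,177.3)
im,d=ctrl.get_image("scene"); cv2.imwrite(f"pics/s5.png",cv2.resize(im[60:220,230:430,::-1],None,fx=3,fy=3))
E
```

```text
t 15.6 pos [611.1  42.6 184.4] w 27.8 F [ 0.6 -0.1 -2.4] -> d [-0.25  0.08  0.71] spin 0.2 q7 [-0.25  0.67  0.22  1.7  -0.19  0.79 -0.14]
```

View pics/s5.png

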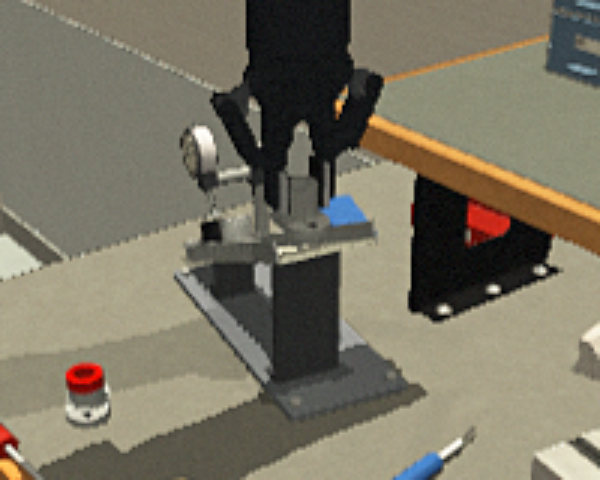

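The third bush is lined up above the wide end, with the other two queued below it. Releasing.

Emit:
{"fn": "play_rows", "kwargs": {"targets": [[1, -0.2, 0.05, 0.4, 0.2], [1, -0.2, 0.05, 0.7, 0.2], [1, -0.2, 0.05, 0.7, 0.2], [1, -0.2, 0.05, 0.7, 0.2]]}}

```text
clock: 16.05
eef_pos: [611.6, 39.2, 177.4]
tool_rot: [3.142, -0.0, 1.371]
force: [-0.2, 0.9, -1.4]
width: 28.0
gripper_force: 59.9
```

Emit:
{"fn": "play_rows", "kwargs": {"targets": [[0.2, 0, 0, 0, 0], [0.2, 0, 0, 0, 0], [0.2, 0, 0, 0, 0], [0.2, 0, 0, 0, 0], [0.2, 0, 0, -4, 0], [0.2, 0, 0, -8, 0], [0.2, 0, 0, -8, 0], [0.2, 0, 0, -8, 0]]}}

```text
clock: 16.85
eef_pos: [612.0, 39.3, 258.3]
tool_rot: [3.139, -0.001, 1.371]
force: [-0.5, 0.5, -1.2]
width: 68.2
gripper_force: 0.0
```

```bash
python3 - <<'E'
from h import *
to('scrap',110)
im,d=ctrl.get_image("scene"); a=cv2.resize(im[100:170,270:400,::-1],None,fx=5,fy=4)
im,d=ctrl.get_image("top"); b=cv2.resize(im[130:185,205:335,::-1],None,fx=5,fy=5)
cv2.imwrite("pics/s6.png",np.vstack([a,b]))
E
```

```text
t 16.85 pos [612.   39.3 258.3] w 68.2 F [-0.5  0.5 -1.2] -> d [  4.12 -18.27  14.8 ] spin 18.5 q7 [-0.26  0.58  0.25  1.63 -0.17  0.95 -0.16]
```

View pics/s6.png

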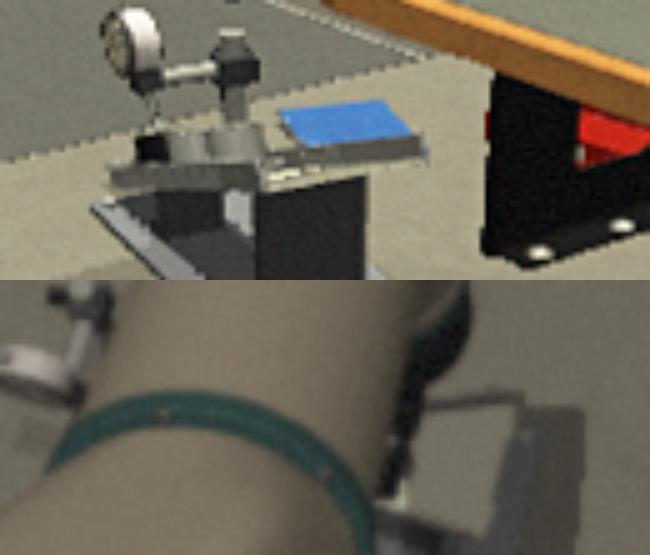

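The scene crop shows all three queued: the black hub at (152,148), then steel hubs at about (190,145) and (235,142). Now the red bush.

Emit:
{"fn": "play_rows", "kwargs": {"targets": [[0.2, 4.1, -18.3, 0, 18.5], [0.2, 4.1, -18.3, 0, 18.5], [0.2, 4.1, -18.3, 0, 18.5], [0.2, 4.1, -18.3, 5, 18.5], [0.2, 4.1, -18.3, 10, 18.5], [0.2, 4.1, -18.3, 14.8, 18.5], [0.2, 4.1, -18.3, 14.8, 18.5], [0.2, 4.1, -18.3, 14.8, 18.5]]}}

```text
clock: 17.75
eef_pos: [439.1, 115.1, 108.0]
tool_rot: [-3.138, 0.004, 1.047]
force: [-0.3, 0.2, 0.5]
width: 68.0
gripper_force: 0.0
```

Emit:
{"fn": "play_rows", "kwargs": {"targets": [[0.2, 0, 0, 0, 0], [0.2, 0, 0, 3, 0], [0.2, 0, 0, 5, 0], [0.2, 0, 0, 6.3, 0], [0.2, 0, 0, 6.3, 0], [0.2, 0, 0, 6.3, 0]]}}

```text
clock: 18.35
eef_pos: [442.0, 116.2, 47.8]
tool_rot: [3.139, -0.003, 1.048]
force: [-0.3, 1.6, 0.1]
width: 68.2
gripper_force: 0.0
```

```bash
python3 -c "
from h import *
to('scrap',37.5)"
```

```text
t 18.35 pos [442.  116.2  47.8] w 68.2 F [-0.3  1.6  0.1] -> d [-0.05 -0.04  1.03] spin -0.1 q7 [-0.46  0.76  0.21  2.2  -0.65  0.24 -0.2 ]
```

Emit:
{"fn": "play_rows", "kwargs": {"targets": [[0.2, -0.05, -0.05, 1.05, 0], [0.2, -0.05, -0.05, 1.05, 0], [1, -0.05, -0.05, 1.05, 0], [1, -0.05, -0.05, 1.05, 0], [1, -0.05, -0.05, 1.05, 0], [1, -0.05, -0.05, 1.05, 0], [1, -0.05, -0.05, 1.05, 0], [1, -0.05, -0.05, 1.05, 0]]}}

```text
clock: 19.15
eef_pos: [440.4, 115.6, 36.9]
tool_rot: [3.14, -0.002, 1.048]
force: [-0.8, -0.6, 9.2]
width: 28.3
gripper_force: 58.5
```

```bash
python3 -c "
from h import *
to('tray',140)"
```

```text
t 19.15 pos [440.4 115.6  36.9] w 28.3 F [-0.8 -0.6  9.2] -> d [-41.52  22.9  -10.36] spin 68.6 q7 [-0.48  0.79  0.24  2.21 -0.82  0.23 -0.02]
```

Emit:
{"fn": "play_rows", "kwargs": {"targets": [[1, 0, 0, -5, 0], [1, 0, 0, -10.4, 0], [1, -1, 0.5, -10.4, 8], [1, -41.5, 22.9, -10.4, 68.6], [1, -41.5, 22.9, -10.4, 68.6], [1, -41.5, 22.9, -10.4, 68.6], [1, -41.5, 22.9, -10.4, 68.6], [1, -41.5, 22.9, -10.4, 68.6], [1, -41.5, 22.9, -10.4, 68.6], [1, -41.5, 22.9, -10.4, 68.6]]}}

```text
clock: 20.15
eef_pos: [432.0, -247.2, 139.9]
tool_rot: [-3.141, 0.001, -0.148]
force: [1.3, 1.1, -3.1]
width: 27.8
gripper_force: 60.2
```

```bash
python3 -c "
from h import *
to('tray',140)"
```

```text
t 20.15 pos [ 432.  -247.2  139.9] w 27.8 F [ 1.3  1.1 -3.1] -> d [ 1.56 11.02 -0.03] spin 0.1 q7 [-0.05  0.75  0.81  2.06 -0.86  0.71 -0.39]
```

Emit:
{"fn": "play_rows", "kwargs": {"targets": [[1, 1.5, 11, 0, 0], [1, 1.5, 11, 0, 0], [1, 1.5, 11, 0, 0], [1, 1.5, 11, 0, 0], [1, 1.5, 11, 0, 0]]}}

```text
clock: 20.65
eef_pos: [431.7, -355.0, 139.3]
tool_rot: [-3.139, 0.002, -0.142]
force: [-1.0, 0.3, -1.6]
width: 28.0
gripper_force: 60.3
```

```bash
python3 -c "
from h import *
to('tray',42)"
```

```text
t 20.65 pos [ 431.7 -355.   139.3] w 28.0 F [-1.   0.3 -1.6] -> d [0.02 0.38 9.72] spin 0.5 q7 [ 0.16  0.81  0.8   1.89 -0.81  0.81 -0.3 ]
```

Emit:
{"fn": "play_rows", "kwargs": {"targets": [[1, 0, 0.3, 0, 0], [1, 0, 0.3, 4, 0], [1, 0, 0.3, 7, 0], [1, 0, 0.3, 9, 0], [1, 0, 0.3, 9.8, 0], [1, 0, 0.3, 9.8, 0], [1, 0, 0.3, 9.8, 0]]}}

```text
clock: 21.35
eef_pos: [432.2, -359.6, 42.7]
tool_rot: [3.141, -0.001, -0.141]
force: [0.6, -0.5, -1.7]
width: 27.8
gripper_force: 60.2
```

Emit:
{"fn": "play_rows", "kwargs": {"targets": [[0.35, 0, 0, 0, 0], [0.35, 0, 0, 0, 0], [0.35, 0, 0, 0, 0], [0.35, 0, 0, 0, 0], [0.35, 0, 0, -4, 0], [0.35, 0, 0, -8, 0], [0.35, 0, 0, -10, 0], [0.35, 0, 0, -10, 0]]}}

```text
clock: 22.15
eef_pos: [432.8, -361.2, 144.8]
tool_rot: [3.138, -0.005, -0.142]
force: [0.1, 0.6, 0.4]
width: 55.4
gripper_force: 0.0
```

```bash
python3 -c "
from h import *
to('spacer',120)"
```

```text
t 22.15 pos [ 432.8 -361.2  144.8] w 55.4 F [0.1 0.6 0.4] -> d [ -4.15 -31.84   2.35] spin 0 q7 [ 0.16  0.81  0.81  1.88 -0.81  0.81 -0.3 ]
```

Emit:
{"fn": "play_rows", "kwargs": {"targets": [[0.2, -4.2, -31.8, 2.3, 0], [0.2, -4.2, -31.8, 2.3, 0], [0.2, -4.2, -31.8, 2.3, 0], [0.2, -4.2, -31.8, 2.3, 0], [0.2, -4.2, -31.8, 2.3, 0], [0.2, -4.2, -31.8, 2.3, 0], [0.2, -4.2, -31.8, 2.3, 0], [0.2, -4.2, -31.8, 2.3, 0], [0.2, -4.2, -31.8, 2.3, 0], [0.2, -4.2, -31.8, 2.3, 0]]}}

```text
clock: 23.15
eef_pos: [435.0, -40.3, 118.8]
tool_rot: [3.14, -0.0, -0.144]
force: [0.5, 0.4, 0.9]
width: 68.2
gripper_force: 0.0
```

```bash
python3 - <<'E'
from h import *
to('spacer',35)
n="scene"; im,d=ctrl.get_image(n); P=cloud(n,d)
for r in ctrl.trace(n,"spacer")[:3]:
    Q=P[r["pixels"]]; Q=Q[~np.isnan(Q[:,0])]; print(r["confidence"],np.round(r["bbox"]),np.round(np.median(Q,0)))
for r in ctrl.trace(n,"scrap_bush")[:1]:
    Q=P[r["pixels"]]; Q=Q[~np.isnan(Q[:,0])]; print(r["confidence"],np.round(r["bbox"]),np.round(np.median(Q,0)),Q[:,2].max())
E
```

```text
t 23.15 pos [435.  -40.3 118.8] w 68.2 F [0.5 0.4 0.9] -> d [ 0.17 -0.05  8.38] spin 0 q7 [-0.47  0.73  0.77  2.23 -0.99  0.58 -0.65]
0.42 [284. 219. 300. 236.] [437. -42.   7.]
0.64 [372. 305. 409. 340.] [ 426. -366.   13.] 37.68896423519806
```

Emit:
{"fn": "play_rows", "kwargs": {"targets": [[0.2, 0.15, 0, 4, 0], [0.2, 0.15, 0, 7, 0], [0.2, 0.15, 0, 8.4, 0], [0.2, 0.15, 0, 8.4, 0], [0.2, 0.15, 0, 8.9, 0], [0.2, 0.15, 0, 9.2, 0], [0.2, 0.15, 0, 9.2, 0]]}}

```text
clock: 24.0
eef_pos: [438.0, -39.4, 28.1]
tool_rot: [3.141, 0.001, -0.142]
force: [0.5, 0.2, 0.0]
width: 68.2
gripper_force: 0.0
```

```bash
python3 -c "
from h import *
to('spacer',27)"
```

```text
t 24.0 pos [438.  -39.4  28.1] w 68.2 F [0.5 0.2 0. ] -> d [-0.11  0.1   0.11] spin 0 q7 [-0.17  0.81  0.29  2.25 -1.1   0.23 -0.59]
```

Emit:
{"fn": "play_rows", "kwargs": {"targets": [[0.2, -0.1, 0.1, 0.1, 0], [1, -0.1, 0.1, 0.1, 0], [1, -0.1, 0.1, 0.1, 0], [1, -0.1, 0.1, 0.1, 0], [1, -0.1, 0.1, 0.1, 0], [1, -0.1, 0.1, 0.1, 0], [1, -0.1, 0.1, 0.1, 0], [1, -0.1, 0.1, 0.1, 0]]}}

```text
clock: 24.8
eef_pos: [437.0, -39.8, 28.0]
tool_rot: [-3.141, 0.003, -0.142]
force: [-1.4, 0.9, 7.1]
width: 25.6
gripper_force: 58.5
```

Emit:
{"fn": "play_rows", "kwargs": {"targets": [[1, 0, 0, -3, 0], [1, 0, 0, -7, 0], [1, 0, 0, -9, 0], [1, 0, 0, -9, 0]]}}

```text
clock: 25.2
eef_pos: [438.6, -40.0, 119.5]
tool_rot: [3.141, -0.001, -0.141]
force: [2.1, -0.1, -0.7]
width: 25.9
gripper_force: 59.3
```

```bash
python3 - <<'E'
from h import *
a=np.radians(-9.9)
plan(445.5-22*np.cos(a),-213.5-22*np.sin(a),117)
E
```

```text
t 25.2 pos [438.6 -40.  119.5] w 25.9 F [ 2.1 -0.1 -0.7] -> d [ 0.92 17.01  0.25] spin 0 q7 [-0.39  0.67  0.62  2.22 -0.86  0.5  -0.8 ]
```

Emit:
{"fn": "play_rows", "kwargs": {"targets": [[1, 0.9, 17, 0.2, 0], [1, 0.9, 17, 0.2, 0], [1, 0.9, 17, 0.2, 0], [1, 0.9, 17, 0.2, 0], [1, 0.9, 17, 0.2, 0], [1, 0.9, 17, 0.2, 0], [1, 0.9, 17, 0.2, 0]]}}

```text
clock: 25.9
eef_pos: [422.0, -207.7, 114.7]
tool_rot: [-3.14, 0.005, -0.14]
force: [-0.0, -0.3, -0.6]
width: 25.7
gripper_force: 59.3
```

```bash
python3 - <<'E'
from h import *
a=np.radians(-9.9)
plan(445.5-22*np.cos(a),-213.5-22*np.sin(a),35,a)
im,d=ctrl.get_image("scene"); cv2.imwrite("pics/s7.png",cv2.resize(im[170:370,270:470,::-1],None,fx=3,fy=3))
E
```

```text
t 25.9 pos [ 422.  -207.7  114.7] w 25.7 F [-0.  -0.3 -0.6] -> d [0.25 0.19 7.97] spin 1.9 q7 [ 0.    0.7   0.6   2.14 -0.79  0.54 -0.51]
```

View pics/s7.png

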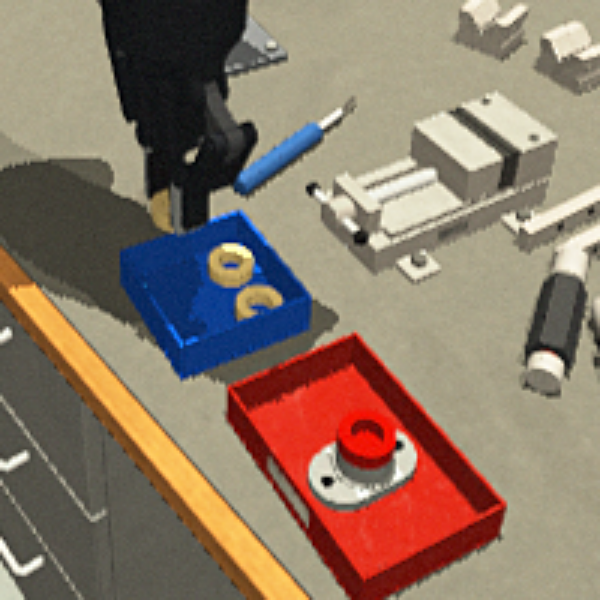

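The red bush stands flat in the tray (hub at (367,440)). The spacer is held above the near half of the bin, perhaps tilted, so I'll check its height before lowering.

```bash
python3 - <<'E'
from h import *
im,d=ctrl.get_image("scene"); P=cloud("scene",d)
c=im[225:255,312:345]; b=c.astype(int)
m=(b[...,0]-b[...,2]>35)&(b[...,0]>90); Q=P[225:255,312:345][m]; Q=Q[~np.isnan(Q[:,0])]; Q=Q[Q[:,2]>40]
print(len(Q),np.round(np.percentile(Q,[0,10,50,90,100],axis=0)).tolist()); u,s,v=np.linalg.svd(Q-Q.mean(0)); print(s,v)
cv2.imwrite("pics/s8.png",cv2.resize(im[205:265,300:370,::-1],None,fx=8,fy=8,interpolation=cv2.INTER_CUBIC))
E
```

```text
75 [[407.0, -218.0, 86.0], [408.0, -216.0, 89.0], [411.0, -206.0, 95.0], [422.0, -197.0, 96.0], [424.0, -193.0, 97.0]]
[71.45967079 27.32030784 24.10593958] [[-0.55097126 -0.82769444 -0.10654854]
 [ 0.74325064 -0.42863609 -0.51366292]
 [-0.37948539  0.36220577 -0.85135058]]
```

View pics/s8.png

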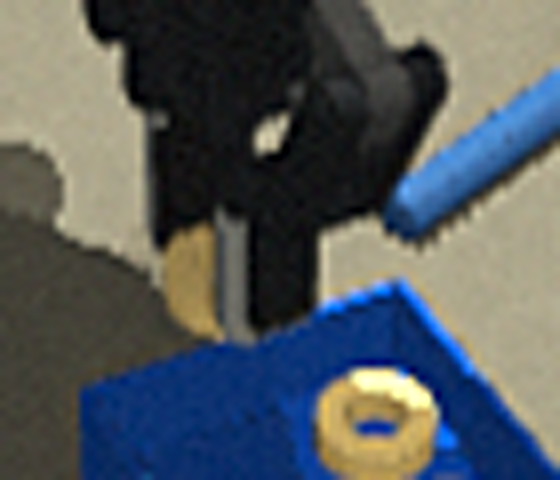

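The spacer is level, with points from z 86 to 97. Lowering and releasing it.

Emit:
{"fn": "play_rows", "kwargs": {"targets": [[1, 0.2, 0.2, 0, 1.9], [1, 0.2, 0.2, 4, 1.9], [1, 0.2, 0.2, 6.5, 1.9], [1, 0.2, 0.2, 7.9, 1.9], [1, 0.2, 0.2, 7.9, 1.9], [1, 0.2, 0.2, 7.9, 1.9]]}}

```text
clock: 26.6
eef_pos: [423.8, -211.8, 36.6]
tool_rot: [3.141, 0.003, -0.175]
force: [-0.9, 0.6, -0.0]
width: 25.6
gripper_force: 59.3
```

Emit:
{"fn": "play_rows", "kwargs": {"targets": [[0.5, 0, 0, 0, 0], [0.5, 0, 0, 0, 0], [0.5, 0, 0, 0, 0], [0.5, 0, 0, 0, 0], [0.5, 0, 0, -4, 0], [0.5, 0, 0, -8, 0], [0.5, 0, 0, -12, 0], [0.5, 0, 0, -16, 0], [0.5, 0, 0, -16, 0], [0.5, 0, 0, -16, 0]]}}

```text
clock: 27.6
eef_pos: [424.6, -211.5, 197.1]
tool_rot: [-3.142, 0.001, -0.174]
force: [-0.1, 0.9, -0.0]
width: 42.5
gripper_force: 0.0
```

```bash
python3 - <<'E'
from h import *
plan(420,-210,190)
im,d=ctrl.get_image("scene"); P=cloud("scene",d); im2,d2=ctrl.get_image("top"); P2=cloud("top",d2)
# chute hub check: points above floor in the chute frame
for nm,Q in(("scene",P),("top",P2)):
    a=np.radians(78.7); Q=Q.reshape(-1,3); Q=Q[~np.isnan(Q[:,0])]
    xc=(Q[:,0]-628)*np.cos(a)+(Q[:,1]-123.3)*np.sin(a); yc=-(Q[:,0]-628)*np.sin(a)+(Q[:,1]-123.3)*np.cos(a)
    h=(Q[:,2]-24-.466*(128-xc))*np.cos(np.radians(25))
    k=(abs(yc)<17)&(xc>-70)&(xc<125)&(h>29)&(h<40); print(nm,np.histogram(xc[k]-0,bins=np.arange(-70,126,10))[0].tolist())
A=cv2.resize(im[100:170,270:400,::-1],(650,280)); B=cv2.resize(im2[130:190,205:335,::-1],(650,300))
cv2.imwrite("pics/s9.png",np.vstack([A,B])); 
C=im[200:300,250:380,::-1]; D=im2[205:265,340:470,::-1]; cv2.imwrite("pics/s10.png",np.hstack([np.vstack([A,B]),]))
cv2.imwrite("pics/s9.png",np.hstack([cv2.resize(np.vstack([A,B]),(430,384)),cv2.resize(C,(360,384))]))
E
```

```text
t 27.6 pos [ 424.6 -211.5  197.1] w 42.5 F [-0.1  0.9 -0. ] -> d [-0.48 -0.07  0.71] spin 0 q7 [-0.12  0.6   0.79  2.07 -0.64  0.74 -0.67]
scene [0, 0, 0, 0, 0, 0, 0, 0, 0, 0, 0, 1, 1, 1, 0, 0, 2, 13, 3]
top [0, 0, 0, 0, 0, 12, 26, 21, 6, 0, 0, 20, 18, 20, 3, 0, 0, 26, 19]
```

View pics/s9.png

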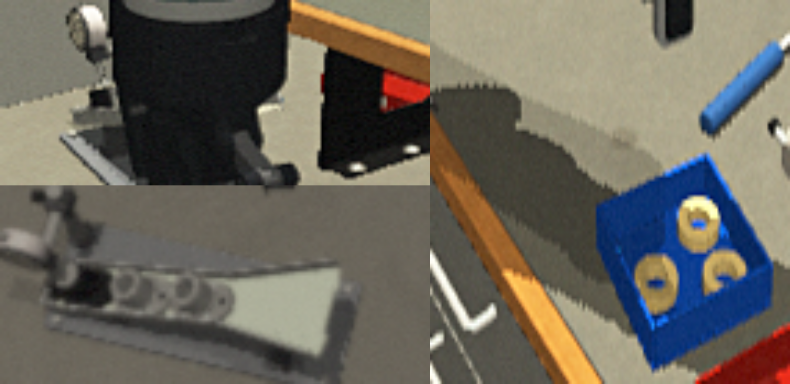

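The last picture shows the black master and two steel bushes queued in the chute. Their hub tops measure x ≈ −2, 55 and 113 mm, where −3, 55 and 113 are expected. All three spacers lie in the blue bin and the arm is clear, so I'm handing in.

```bash
python3 -c "
from cell import ctrl
print(ctrl.finish_job())"
```

```text
the job is handed in; nothing more can be done
None
```

I handed the job in with all five parts sorted: the master is at the stop with the two steel bushes queued behind it, the red bush is upright in the red tray, and the spacer is in the blue bin; no verdict came back.

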